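# Sort a pair of jack spindles by thread hand in a test nut

### The arm

A 6-joint arm with a two-finger parallel gripper is mounted at the origin on the work surface. World frame = base frame: x ahead of the robot, y to its left, z up, the work surface at z = 0. Lengths are in m, angles in rad, forces in N, time in s.
With the tool pointing down it reaches from about 0.3 to 0.95 m from the base axis. Payload 3.1 kg.
Tool frame: the origin (TCP) lies midway between the tips of the shut fingers; the grasp point (between the pads) lies 19 mm behind it; x points along the fingers, z is the direction in which the jaws open and shut, and the axes are right-handed (so a half turn about x gives the same grasp; the last joint's range is limited). The gripper opens to 85 mm and grips with 20 to 120 N. Pads are 22 mm wide; open, the fingers measure 114 mm over their backs; the gripper's body (76 mm by 85 mm) begins 54 mm behind the grasp point. The pads swing forward as they close: fully open they stand 13 mm farther back than shut.
Start: joints at [-1.316, 0.308, 1.634, -0, 1.2, -0.07], TCP at [0.199, -0.592, 0.231] pointing down, gripper open.
Joint ranges: [-3.06, 3.06], [-0.79, 1.96], [0.05, 2.63], [-1.19, 4.34], [0.05, 2.64], [-2.94, 2.94]. Speed limits (rad/s): [2.79, 2.79, 3.14, 3.14, 3.14, 3.14].

### API

Orientations are given as a 3x3 rotation matrix whose columns are the frame's x, y, z axes.
In Python, from cell import * gives the robot as it stands.
- The arm moves only by the tool apply_moves, never from a script. Its argument "rows" is one flat list of numbers, 7 for each row, row after row: the shift along the tool's x, y, z in m, then the turn, a rotation vector about the tool's x, y, z in rad, then the opening in per cent of the stroke, from 0 (shut) to 100 (fully open). A call has exactly 8 rows; each row shifts and turns the commanded pose from where the row before left it, along the tool's axes as they then stand; what a row does not reach is not made up. A row lasts 1/10 s, in which the tool goes at most 50 mm and 8.59 degrees, less where a joint would pass 70% of its speed; a pose out of reach is approached as far as the arm can. A call with a gripper value outside its range is refused whole. The fingers move at their own pace and stop on an object; "squeeze" is the grip in N (left out, the last holds). Time passes only in rows, so rows that do not move let the fingers close, or fill a call up. It gives the time, the measured TCP pose, the force and the opening at its end, in the units of the state.
- get_obs(): the state, without advancing time (a new reading comes with each control period).
- camera(name): name is "scene" or "top" or "wrist"; returns a dict with "image" (384x512x3 uint8, blue, green, red), "range_z" (384x512 float32, m along the optical axis (not along the pixel's ray), 0 where there is no reading), "intrinsics" (3x3 intrinsics, pixels), "rvec" (rotation vector, rad) and "tvec" (3), from world to camera coordinates, as OpenCV has them. Camera axes: x right, y down, z forward; pixel columns grow to the right and rows downward; lengths in m; the calibration is good to about 2 mm. A picture is of the moment at which its call begins.
- job_done(): hands the job in, once; it reports no verdict.
The state is a dict: "clock": time; "q": joint angles; "qvel": joint speeds; "joint_efforts": joint torques, N m; "tcp_pos": TCP position; "ee_rot": TCP orientation; "ft_force": force on the tool from outside, world axes, zero at the start; "wrist_torque": the same for the moment, N m; "gripper_width": opening from 0.0 (shut) to 1.0 (fully open).
Only numpy, scipy, OpenCV 4.12 (cv2) and the standard library are available. Lean on these libraries where they do the work, as an engineer would, in place of code of your own. Each camera call takes 0.05 s, during which the arm holds its last target.

### The job

Two jack spindles with hexagon heads hang in the plywood rack, one cut right-handed and one left-handed. Find out which is which by trying them in the right-handed test nut clamped in the vice: leave the one that runs in wound about half a turn into the nut, and put the left-handed one in the parts bin. Do not force a spindle that will not run in, and leave the other things, the plain pin in the rack too, where they are.

Things in the scene. Friction and masses are not known exactly. Their poses are not given: they have to be found in the camera images.
- spindle_a: Loose steel jack spindle, 119 mm long, about 0.4 kg, hanging head up. Origin at its tip, z towards the head. From the tip: plain round point 13 mm across to 14 mm, its end coned; coarse thread 23 mm across to 50 mm; plain shank 19 mm across to 82 mm; flange 44 mm across to 87 mm; hexagon head 30 mm across flats to 119 mm. The flats' normals lie at 0, 60, 120... degrees from its x axis.
- spindle_b: Like spindle_a; both look alike but for the hand of the thread: one is right-handed, the other left-handed; the names do not tell which, it has to be tried (or seen from the ridges). Three-start thread, 30 mm a turn; its three ridges (3.2 mm thick, 10 mm apart along the axis) begin 14 mm above the tip, at 0, 120 and 240 degrees from the spindle's x axis.
- spindle_a_mid (a point): Point on spindle_a's axis on its plain shank, 60 mm from the tip (half its length). The centre of mass lies about 78 mm from the tip.
- spindle_b_mid (a point): The same point on spindle_b.
- rack: Fixed plywood rack, 90 (x) x 290 (y) x 100 mm high; origin at the centre of its underside. Its 18 mm top board has three through holes 34 mm wide at y = -90, 0 and 90 mm; the spindles and the pin hang in them by their flanges, which rest on the board, tips 18 mm above the bench. Which hangs in which hole varies.
- vice: Fixed low drill-press vice holding the nut; origin on the bench under the nut's axis. 200 mm long in x (60 mm on the +x side), 84 mm wide (116 mm at its feet), jaws 66 mm high; its screw handle, on the -x side, ends 172 mm from the nut's axis. A spindle let go in the nut leans up to 17 degrees if its threads have not bitten, and stands upright once wound in.
- nut: Fixed brass right-handed test nut, a hexagon 46 mm across flats, 28 mm thick. Origin at the centre of its open upper face (mouth), 72 mm above the bench; z up along the bore. Mouth countersunk from 30 mm to 25.6 mm wide over the first 9 mm, then three thread ridges 3.2 mm thick leave 18 mm clear. Below it there is room until 44 mm under the mouth.
- nut_start (a point): Point on the nut's axis 21 mm below its mouth, with the nut's axes. A spindle's tip goes straight down to here before threads meet. With its x axis here along the nut's (or 120 or 240 degrees off), a right-handed one then runs in freely, 1 mm down per 12 degrees clockwise from above, with 1 mm play either way; a left-handed one stops within 6 mm of here however turned.
- bin: Fixed open grey plastic parts bin, 200 (x) x 125 (y) x 90 mm high outside, walls and floor 4 mm; origin at the centre of its underside. A spindle may stand leaning or lie in it anyhow.
- pin: Bystander: loose plain locating pin hanging in the third hole of the rack, 111 mm long; no thread, a round black knob 28 mm across on top instead of a hexagon; origin at its lower end.
- tape: Bystander: loose roll of masking tape lying flat, 100 mm across, 25 mm high; origin at the centre of its underside.
- glue: Bystander: loose white glue bottle standing, 44 mm across, 110 mm high; origin at the centre of its underside.
- sander: Bystander: loose cork sanding block, 115 x 60 x 38 mm; origin at the centre of its underside.
Things that resemble listed ones, but are neither listed nor needed, are in the scene too. Leave any blue look-alike of the spindle_b alone.

How it is judged:
By the outcome, as a careful person would: the job done as asked, in the order asked, and still so for the second after the job is handed in, with the robot touching nothing.
It also fails if it takes over 64 s, if anything falls off the work surface, if the arm or the gripper's body presses on something with over 40 N, if the wrist force passes 120 N, or if a joint passes its speed limit or range.

## Working session

There is one attempt and no reset: what is moved stays moved. The work goes in short steps, Python scripts to look and compute and a tool call to move; the robot and the scene stay as the last step left them, time stands still between calls to the robot, and variables do not carry over. Pictures are saved under pics/ and viewed, and the job is handed in when it is done.

Besides the shell and the picture viewer there is one more tool, called after "Emit:" as a command line: name --argument value ..., lists and objects as JSON in quotes. apply_moves: Moves the arm, as the interface text tells. Its arguments: {"type":"object","properties":{"rows":{"type":"array"},"squeeze":{"type":"number"}},"required":["rows"]}

```bash
ls; mkdir -p pics; cat > h.py <<'E'
import numpy as np, cv2
from cell import *
def save(n,c): cv2.imwrite(f'pics/{n}.png',c['image'])
def load(n): 
    d=np.load(f'pics/{n}.npz'); return d
def shot(name,n):
    c=camera(name); save(n,c)
    np.savez(f'pics/{n}.npz',image=c['image'],z=c['range_z'],K=c['intrinsics'],r=c['rvec'],t=c['tvec']); return load(n)
def RT(d): return cv2.Rodrigues(np.array(d['r'],float))[0],np.array(d['t'],float).ravel()
def plane(d,u,v,h):
    R,t=RT(d); ray=R.T@np.linalg.inv(d['K'])@np.array([u,v,1.]); o=-R.T@t
    return o+ray*(h-o[2])/ray[2]
def pts(d):
    R,t=RT(d); z=d['z']; H,W=z.shape; u,v=np.meshgrid(np.arange(W),np.arange(H))
    P=np.stack([u*z,v*z,z],-1)@np.linalg.inv(d['K']).T
    return (P-t)@R
def proj(d,p):
    return cv2.projectPoints(np.array(p,float).reshape(-1,3),np.array(d['r'],float),np.array(d['t'],float),d['K'],None)[0].reshape(-1,2)
E
python3 - <<'E'
from h import *
o=get_obs(); print(o)
for n in ['scene','top','wrist']:
    d=shot(n,n+'0'); R,t=RT(d); print(n,d['K'].tolist(),(-R.T@t), R.tolist())
E
```

```text
pics
{'clock': 0.0, 'q': array([-1.31570019e+00,  3.09021576e-01,  1.63520428e+00, -3.92043695e-06,
        1.19972507e+00, -6.97155640e-02]), 'qvel': array([ 5.08793628e-04,  1.49944978e-03, -2.52287236e-04,  6.75730349e-04,
       -8.19373079e-04,  4.64137844e-05]), 'joint_efforts': array([-3.70523312e-04, -4.15258670e+01, -2.76664639e+01, -2.08810302e-04,
        1.01299482e-02,  8.70487213e-06]), 'tcp_pos': array([ 0.19920779, -0.59151667,  0.23002834]), 'ee_rot': array([[-5.98618310e-04,  9.47710429e-01,  3.19130983e-01],
       [ 2.28103516e-03,  3.19131504e-01, -9.47707698e-01],
       [-9.99997219e-01,  1.60633813e-04, -2.35279877e-03]]), 'ft_force': array([ 0.29956176, -0.26063001, -0.33821214]), 'wrist_torque': array([ 0.01097689, -0.05126344, -0.02586046]), 'gripper_width': 0.9973730608282498}
scene [[374.8452011243846, 0.0, 249.39690179489995], [0.0, 374.8452011243846, 187.96423973958787], [0.0, 0.0, 1.0]] [1.11243468 0.00402713 0.96783359] [[-0.01757326089741451, 0.9997516089251992, -0.01370769684910289], [0.8397285341964025, 0.00731589380520592, -0.5429571498324635], [-0.5427220000679839, -0.02105227183242825, -0.8396485172337893]]
top [[383.1342559020931, 0.0, 254.59028228043417], [0.0, 383.1342559020931, 187.10487801815336], [0.0, 0.0, 1.0]] [ 0.46319831 -0.01604015  1.06141879] [[-0.0019360077226736605, -0.9999981130516041, -0.00016052204857479324], [-0.9942913524312037, 0.0019420841286742485, -0.10668146413395502], [0.1066815745788603, -4.693045365697368e-05, -0.9942932361446032]]
wrist [[274.5078801485734, 0.0, 256.3008063736116], [0.0, 274.5078801485734, 194.65264938392443], [0.0, 0.0, 1.0]] [ 0.27143676 -0.56802639  0.37269171] [[0.32012279285185985, -0.9473740776064321, -0.0019376728533404552], [-0.9034574717422985, -0.30589738049434956, 0.3003188128634444], [-0.2851069873744563, -0.09438829210265831, -0.953836912718419]]
```

View pics/scene0.png

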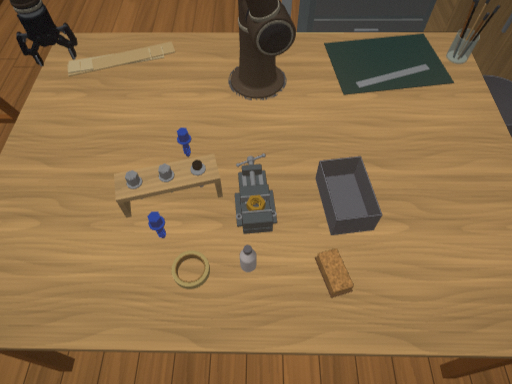

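View pics/top0.png

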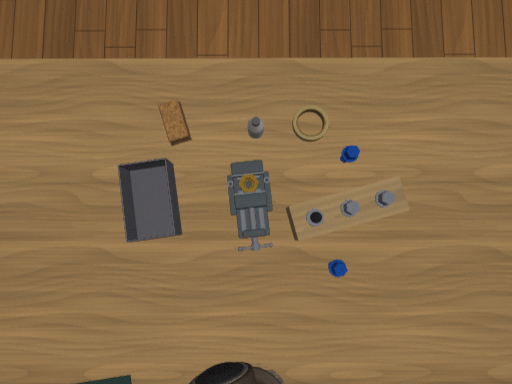

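View pics/wrist0.png

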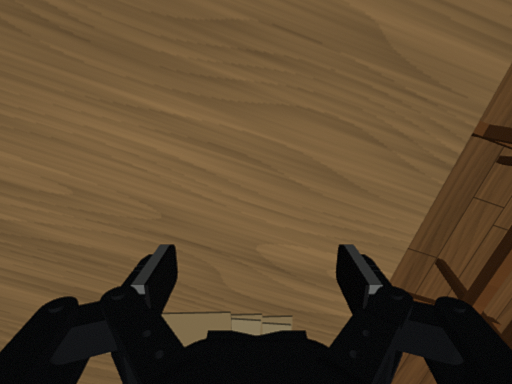

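```bash
python3 - <<'E'
from h import *
d=load('top0'); 
for n,u,v,h in [('pin',316,217,.12),('s1',350,208,.137),('s2',386,199,.137),('nut',249,184,.072),('binc',150,201,.09),('binfl',152,203,.0),('blue1',350,154,.1),('blue2',338,268,.1),('glue',256,126,.1),('tape',311,124,.025)]:
    print(n,plane(d,u,v,h).round(3), d['z'][v,u], pts(d)[v,u].round(3))
im=d['image']
a=cv2.resize(im[130:290,220:420],None,fx=4,fy=4,interpolation=cv2.INTER_CUBIC); cv2.imwrite('pics/topcrop.png',a)
s=load('scene0')['image']; cv2.imwrite('pics/scrop.png',cv2.resize(s[120:280,100:300],None,fx=4,fy=4,interpolation=cv2.INTER_CUBIC))
# wrist cam relative to tool
o=get_obs(); w=load('wrist0'); R,t=RT(w); Rt=o['ee_rot']; print('cam pos in tool',Rt.T@(-R.T@t-o['tcp_pos'])); print('cam axes in tool (cols)',(Rt.T@R.T).round(3))
E
```

```text
pin [ 0.49  -0.166  0.12 ] 0.9287365 [ 0.49  -0.165  0.13 ]
s1 [ 0.511 -0.246  0.137] 0.9226047 [ 0.511 -0.246  0.139]
s2 [ 0.533 -0.334  0.137] 0.9239647 [ 0.533 -0.333  0.14 ]
nut [ 0.578 -0.002  0.072] 1.0441692 [ 0.583 -0.001  0.024]
binc [0.532 0.25  0.09 ] 1.058601 [0.539 0.273 0.005]
binfl [0.533 0.269 0.   ] 1.0590986 [0.533 0.268 0.004]
blue1 [ 0.651 -0.259  0.1  ] 0.9528673 [ 0.646 -0.254  0.123]
blue2 [ 0.365 -0.222  0.1  ] 0.92566663 [ 0.367 -0.217  0.12 ]
glue [ 0.724 -0.02   0.1  ] 0.98694646 [ 0.725 -0.02   0.097]
tape [ 0.75  -0.173  0.025] 1.083375 [ 0.756 -0.176  0.003]
cam pos in tool [-0.14236755  0.07596749  0.00033432]
cam axes in tool (cols) [[ 0.    -0.3    0.954]
 [ 0.001 -0.954 -0.3  ]
 [ 1.     0.001  0.   ]]
```

View pics/topcrop.png

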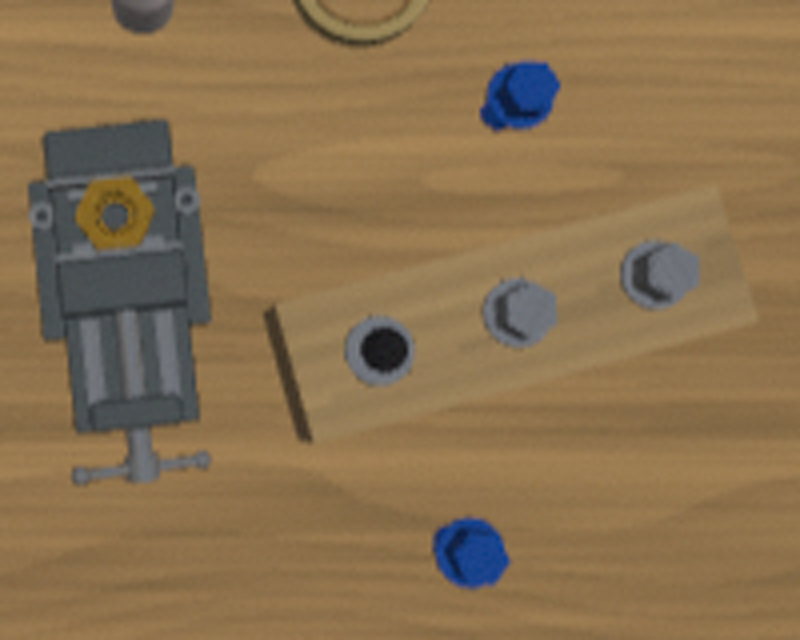

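View pics/scrop.png

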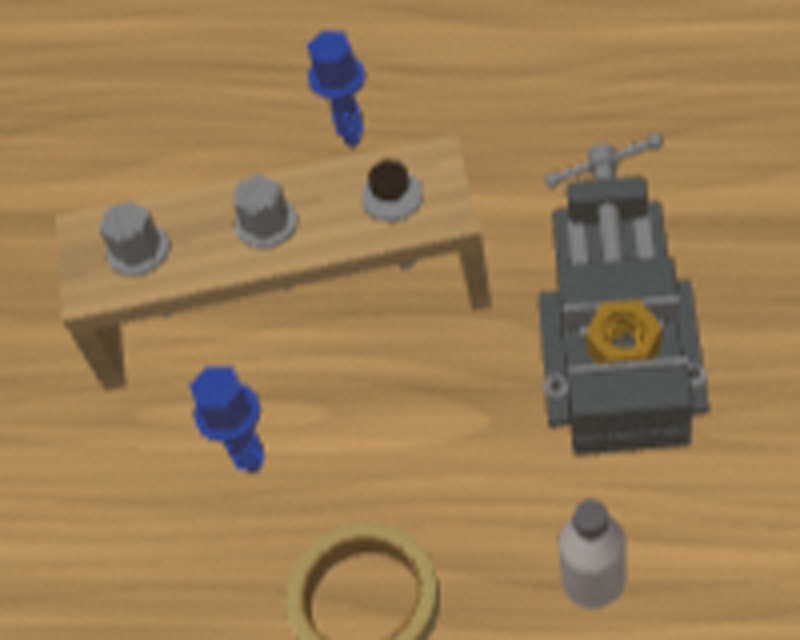

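Candidates in the top view: the grey hexagon heads at (350,208) and (386,199) in the rack are the spindles. The black round knob at (316,217) is the pin. The blue items at (350,154) and (338,268) stand on the bench and are look-alikes to leave alone. The nut is at (249,184) and the bin at (150,201). I'll move the wrist camera over the rack.

Emit:
apply_moves --rows '[-0.002,0.042,-0.019,0,0,0,100,-0.002,0.042,-0.019,0,0,0,100,-0.002,0.042,-0.019,0,0,0,100,-0.002,0.042,-0.019,0,0,0,100,-0.002,0.042,-0.019,0,0,0,100,-0.002,0.042,-0.019,0,0,0,100,-0.002,0.042,-0.019,0,0,0,100,-0.002,0.042,-0.019,0,0,0,100]'

```text
clock: 0.95
tcp_pos: [0.4703, -0.3394, 0.2471]
ee_rot: [[-0.0, 0.948, 0.319], [0.0, 0.319, -0.948], [-1.0, -0.0, -0.0]]
ft_force: [0.4, -0.6, 0.8]
gripper_width: 1.002
```

```bash
python3 - <<'E'
from h import *
o=get_obs(); print(o['clock'],o['tcp_pos'],o['q'],o['qvel'])
d=shot('wrist','w1')
E
```

```text
0.95 [ 0.47033371 -0.3394462   0.24713345] [-7.00180352e-01  2.07863957e-01  1.72662223e+00 -7.13509191e-05
  1.20733071e+00  5.45863099e-01] [ 0.79685395  0.12808282 -0.19730316 -0.00325069  0.05807943  0.79091348]
```

View pics/w1.png

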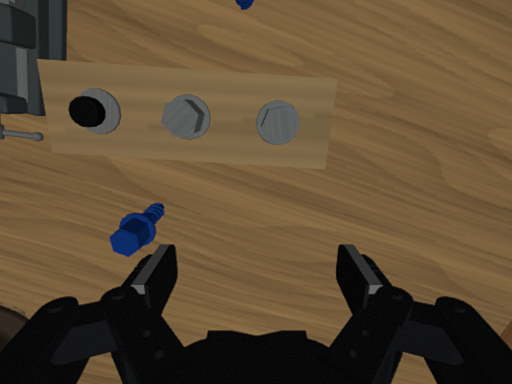

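The wrist view shows the pin knob at (87,111), the spindle heads at (186,117) and (278,122), and a blue look-alike at (130,235). I'll go a bit closer for the head orientations.

Emit:
apply_moves --rows '[0.005,0.016,-0.006,0,0,0,100,0.005,0.016,-0.006,0,0,0,100,0.005,0.016,-0.006,0,0,0,100,0.005,0.016,-0.006,0,0,0,100,0.0,0,0,0,0,0,100,0.0,0.0,0,0,0,0,100,0.0,0,0,0,0,0,100,0,0,0,0,0,0,100]'

```text
clock: 1.8
tcp_pos: [0.522, -0.2986, 0.2276]
ee_rot: [[0.0, 0.948, 0.318], [-0.0, 0.318, -0.948], [-1.0, 0.0, 0.001]]
ft_force: [0.5, -0.6, -0.1]
gripper_width: 0.996
```

```bash
python3 - <<'E'
from h import *
d=shot('wrist','w2'); o=get_obs(); print(o['clock'],o['tcp_pos'],o['q'])
P=pts(d); 
m=((P[...,2]>.130)&(P[...,2]<.145)&(d['z']>0)&(P[...,0]>.3)&(P[...,0]<.65)&(P[...,1]<-.1)).astype(np.uint8)
n,l,st,c=cv2.connectedComponentsWithStats(m)
for i in range(1,n):
    if st[i,4]<150: continue
    p=P[l==i]; xy=p[:,:2].astype(np.float32)
    hull=cv2.convexHull(xy)[:,0]; 
    (cx,cy),r=cv2.minEnclosingCircle(xy)
    # support width over angle: flats minimal width
    A=np.deg2rad(np.arange(0,180,1)); w=np.array([np.ptp(hull@[np.cos(a),np.sin(a)]) for a in A])
    wf=w.reshape(3,60).sum(0)/3; 
    k=np.argmin(wf); mid=(hull.max(0)+hull.min(0))/2
    print(st[i],c[i].round(1),'z',np.median(p[:,2]).round(4),'c',p[:,:2].mean(0).round(4),(round(cx,4),round(cy,4)),'r',round(r,4),'flat deg mod60',k,wf.min().round(4),wf.max().round(4))
cv2.imwrite('pics/w2c.png',cv2.resize(d['image'][90:270,60:400],None,fx=2.3,fy=2.3,interpolation=cv2.INTER_CUBIC))
E
```

```text
1.85 [ 0.52201366 -0.29857275  0.22763415] [-5.91857525e-01  2.66234976e-01  1.69534450e+00 -1.84022135e-04
  1.17948175e+00  6.55224193e-01]
[ 186  172   38   37 1013] [204.6 190.1] z 0.1374 c [ 0.5139 -0.2536] (0.5131, -0.2537) r 0.0172 flat deg mod60 30 0.0303 0.034
[286 179  39  35 999] [304.4 196. ] z 0.1374 c [ 0.5371 -0.3394] (0.5362, -0.3403) r 0.0173 flat deg mod60 27 0.0304 0.034
```

View pics/w2c.png

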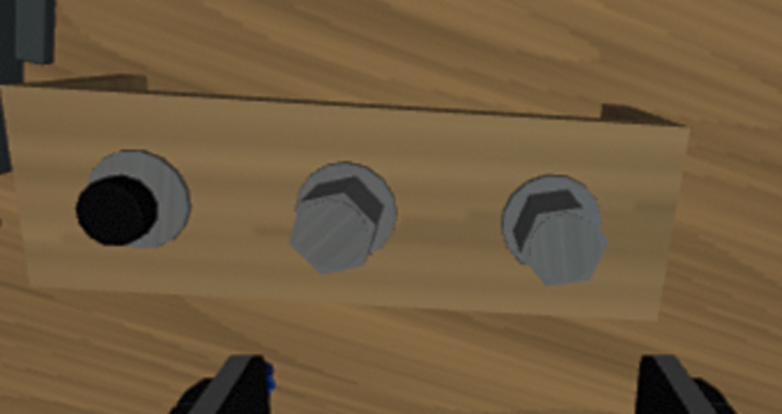

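Both grey hexagon heads are confirmed in the crop at (335,235) and (565,240). Their centres are (0.514,-0.254) with flats at 30° and (0.537,-0.339) with flats at 27°. The round black knob at (118,210) is the pin. I'll take the middle spindle first, with jaw yaw 30°.

Emit:
apply_moves --rows '[0,0.0033,-0.0226,0,0,0,75,0,0.0033,-0.0226,0,0,0,75,0,0,0,-0.1475,0,0,75,0,0,0,-0.1475,0,0,75,0,0,0,-0.1475,0,0,75,0,0,0,-0.1475,0,0,75,0,0,0,-0.1475,0,0,75,0,0,0,-0.1475,0,0,75]'

```text
clock: 2.65
tcp_pos: [0.514, -0.2534, 0.2277]
ee_rot: [[0.0, 0.348, 0.937], [-0.0, 0.937, -0.348], [-1.0, -0.0, 0.001]]
ft_force: [-0.0, 0.2, -0.5]
gripper_width: 0.746
```

Emit:
apply_moves --rows '[0.008,0,0,-0.1475,0,0,75,0.008,0,0,-0.1475,0,0,75,0.008,0,0,-0.1475,0,0,75,0.008,0,0,-0.1475,0,0,75,0.008,0,0,-0.1475,0,0,75,0.008,0,0,-0.1475,0,0,75,0,0,0,0,0,0,75,0,0,0,0,0,0,75]'

```text
clock: 3.45
tcp_pos: [0.514, -0.2533, 0.1795]
ee_rot: [[0.0, -0.497, 0.868], [-0.0, 0.868, 0.497], [-1.0, -0.0, 0.0]]
ft_force: [-0.4, -0.4, 0.2]
gripper_width: 0.75
```

```bash
cat >> h.py <<'E'
def st():
    o=get_obs(); R=o['ee_rot']; print('t',round(o['clock'],2),'tcp',o['tcp_pos'].round(4),'psi',np.degrees(np.arctan2(R[1,2],R[0,2])).round(2),'q6',o['q'][5].round(3),'f',o['ft_force'].round(1),'tq',o['wrist_torque'].round(2),'w',round(o['gripper_width'],3)); return o
def heads(d,zlo=.130,zhi=.145):
    P=pts(d)
    m=((P[...,2]>zlo)&(P[...,2]<zhi)&(d['z']>0)).astype(np.uint8)
    n,l,s,c=cv2.connectedComponentsWithStats(m)
    for i in range(1,n):
        if s[i,4]<150: continue
        p=P[l==i]; xy=p[:,:2].astype(np.float32); hull=cv2.convexHull(xy)[:,0]; (cx,cy),r=cv2.minEnclosingCircle(xy)
        A=np.deg2rad(np.arange(0,180,1)); w=np.array([np.ptp(hull@[np.cos(a),np.sin(a)]) for a in A]); wf=w.reshape(3,60).sum(0)/3
        print(s[i],c[i].round(1),'z',np.median(p[:,2]).round(4),'c',p[:,:2].mean(0).round(4),(round(cx,4),round(cy,4)),'r',round(r,4),'flat',np.argmin(wf),wf.min().round(4),wf.max().round(4))
E
python3 - <<'E'
from h import *
o=st(); d=shot('wrist','w3'); heads(d)
print('tool delta to s1', o['ee_rot'].T@(np.array([.5138,-.2536,.106])-o['tcp_pos']))
E
```

```text
t 3.45 tcp [ 0.514  -0.2533  0.1795] psi 29.81 q6 -1.054 f [-0.4 -0.4  0.2] tq [-0.04 -0.02 -0.01] w 0.75
[ 235  193   42   46 1481] [255.9 215.6] z 0.1375 c [ 0.5118 -0.2517] (0.5126, -0.2525) r 0.0174 flat 31 0.0305 0.0343
[ 210  293   38   38 1129] [228.3 312.4] z 0.1374 c [ 0.5346 -0.337 ] (0.5361, -0.3397) r 0.0175 flat 27 0.0309 0.0337
tool delta to s1 [ 0.07350159 -0.00014683 -0.0003651 ]
```

View pics/w3.png

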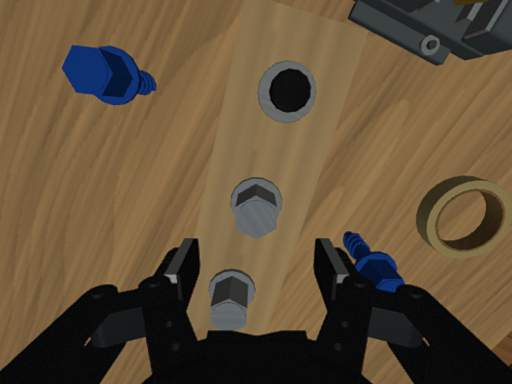

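The head is centred between the open fingers at (256,216), so I'll go down and grip.

Emit:
apply_moves --rows '[0.013,0.001,0,0,0,0,75,0.013,0,0,0,0,0,75,0.013,0,0,0,0,0,75,0.013,0,0,0,0,0,75,0.013,0,0,0,0,0,75,0.008,0,0,0,0,0,75,0,0,0,0,0,0,50,0,0,0,0,0,0,25]' --squeeze 50

```text
clock: 4.3
tcp_pos: [0.5138, -0.2521, 0.1061]
ee_rot: [[-0.0, -0.5, 0.866], [0.0, 0.866, 0.5], [-1.0, 0.0, -0.0]]
ft_force: [0.8, -0.1, -0.5]
gripper_width: 0.426
```

Emit:
apply_moves --rows '[0,0,0,0,0,0,20,0,0,0,0,0,0,10,0,0,0,0,0,0,0,0,0,0,0,0,0,0,-0.004,0,0,0,0,0,0,-0.006,0,0,0,0,0,0,0,0,0,0,0,0,0,0,0,0,0,0,0,0]'

```text
clock: 5.1
tcp_pos: [0.5136, -0.252, 0.1163]
ee_rot: [[0.0, -0.5, 0.866], [0.0, 0.866, 0.5], [-1.0, -0.0, 0.0]]
ft_force: [-0.5, -0.6, -4.6]
gripper_width: 0.345
```

```bash
python3 - <<'E'
from h import *
o=st(); d=shot('wrist','w4'); heads(d,.14,.16)
E
```

```text
t 5.1 tcp [ 0.5136 -0.252   0.1163] psi 30.03 q6 -1.056 f [-0.5 -0.6 -4.6] tq [ 0.02 -0.05  0.  ] w 0.345
[ 190  239  133   71 4897] [256.5 273.1] z 0.1472 c [ 0.5111 -0.2495] (0.5093, -0.2462) r 0.0283 flat 58 0.0458 0.0473
```

View pics/w4.png

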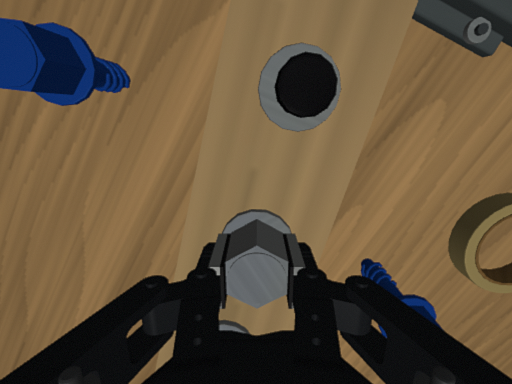

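The spindle is held, with a width of 29 mm and 4.6 N of weight. Now I'll lift it and go towards the nut.

Emit:
apply_moves --rows '[-0.03,0,0,0,0,0,0,-0.03,0,0,0,0,0,0,-0.03,0,0,0,0,0,0,-0.03,0,0,0,0,0,0,0,0.033,0.029,0,0,0,0,0,0.033,0.029,0,0,0,0,0,0.033,0.029,0,0,0,0,0,0.033,0.029,0,0,0,0]'

```text
clock: 5.95
tcp_pos: [0.5477, -0.0782, 0.236]
ee_rot: [[-0.0, -0.5, 0.866], [0.0, 0.866, 0.5], [-1.0, 0.0, -0.0]]
ft_force: [0.8, -0.2, -4.1]
gripper_width: 0.342
```

Emit:
apply_moves --rows '[0,0,0,-0.1475,0,0,0,0,0,0,-0.1475,0,0,0,0,0,0,-0.1475,0,0,0,0,0,0,-0.1475,0,0,0,0,0,0,-0.1475,0,0,0,0,0,0,-0.1475,0,0,0,0,0,0,-0.1475,0,0,0,0,0,0,-0.1475,0,0,0]'

```text
clock: 6.75
tcp_pos: [0.5475, -0.0796, 0.2357]
ee_rot: [[-0.001, -0.99, -0.139], [0.0, -0.139, 0.99], [-1.0, 0.001, 0.0]]
ft_force: [-0.0, -0.6, -4.5]
gripper_width: 0.341
```

```bash
python3 - <<'E'
from h import *
o=st(); d=shot('wrist','w5'); s=shot('scene','s5'); t=shot('top','t5')
p=proj(s,o['tcp_pos']-[0,0,.06])[0]; print(p); x,y=p.astype(int)
cv2.imwrite('pics/s5c.png',cv2.resize(s['image'][y-40:y+40,x-40:x+40],None,fx=7,fy=7,interpolation=cv2.INTER_CUBIC))
E
```

```text
t 6.75 tcp [ 0.5475 -0.0796  0.2357] psi 97.98 q6 -1.933 f [-0.  -0.6 -4.5] tq [ 0.06 -0.    0.02] w 0.341
[225.19813712 170.69039311]
```

View pics/w5.png

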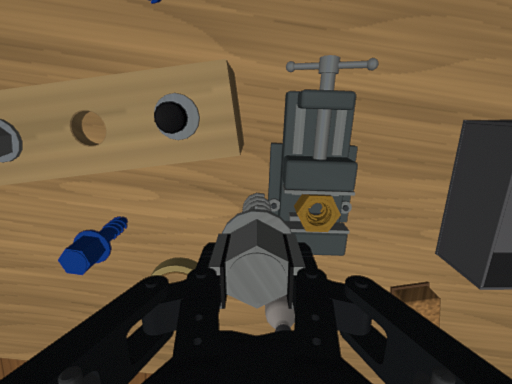

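View pics/s5c.png

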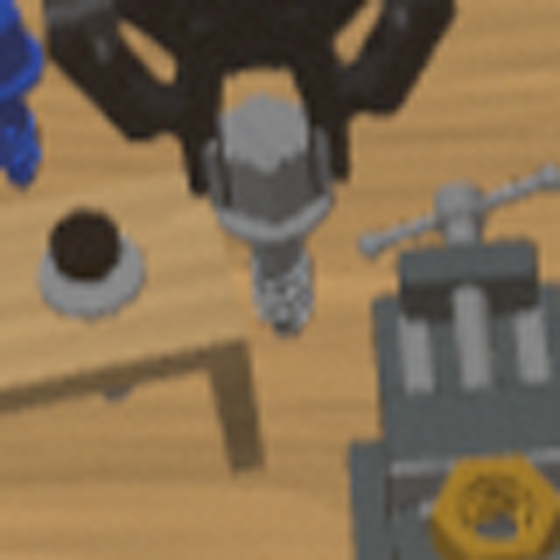

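```bash
python3 - <<'E'
from h import *
d=load('w5'); im=d['image']; P=pts(d)
hsv=cv2.cvtColor(im,cv2.COLOR_BGR2HSV)
print(hsv[200,300],hsv[225,320])
m=cv2.inRange(hsv,(15,150,60),(30,255,255)); m[:, :280]=0; m[:,350:]=0; m[:180]=0; m[240:]=0
k=(m>0)
print(k.sum(), np.median(P[k],0))
# outer contour top rim points at z .072
kk=k&(np.abs(P[...,2]-.072)<.004); xy=P[kk][:,:2].astype(np.float32); hull=cv2.convexHull(xy)[:,0]
A=np.deg2rad(np.arange(180)); w=np.array([np.ptp(hull@[np.cos(a),np.sin(a)]) for a in A]); wf=w.reshape(3,60).mean(0)
print('flat',np.argmin(wf),wf.min(),wf.max(),cv2.minEnclosingCircle(xy),'z',np.median(P[kk][:,2]))
# top of hexagon via rays at h=.072
v,u=np.nonzero(kk); q=np.array([plane(d,a,b,.072)[:2] for a,b in zip(u,v)],np.float32); h2=cv2.convexHull(q)[:,0]
w=np.array([np.ptp(h2@[np.cos(a),np.sin(a)]) for a in A]); wf=w.reshape(3,60).mean(0); print('flat',np.argmin(wf),wf.min(),wf.max(),cv2.minEnclosingCircle(q))
# center by support midpoints at flats
k0=np.argmin(wf); L=[];b=[]
for a in np.deg2rad(k0+np.array([0,60,120])):
    n=np.array([np.cos(a),np.sin(a)]); s=h2@n; L.append(n); b.append((s.max()+s.min())/2)
print('centre',np.linalg.lstsq(np.array(L),np.array(b),rcond=None)[0])
c=np.hstack([cv2.resize(im[170:250,225:285],None,fx=6,fy=6,interpolation=cv2.INTER_CUBIC),cv2.resize(im[170:250,285:350],None,fx=6,fy=6,interpolation=cv2.INTER_CUBIC)]); cv2.imwrite('pics/w5c.png',c)
# same for top
E
```

```text
[ 20 190  78] [ 20 180  98]
1163 [ 5.80357702e-01 -4.19903072e-04  7.15459885e-02]
flat 7 0.04588698116624592 0.051490755546751865 ((0.5791947841644287, -0.000744879711419344), 0.026325557380914688) z 0.07205504432718561
flat 7 0.04609026606539505 0.05153628260339991 ((0.5790842175483704, -0.0008359947241842747), 0.026245389133691788)
centre [ 0.57903498 -0.00104783]
```

View pics/w5c.png

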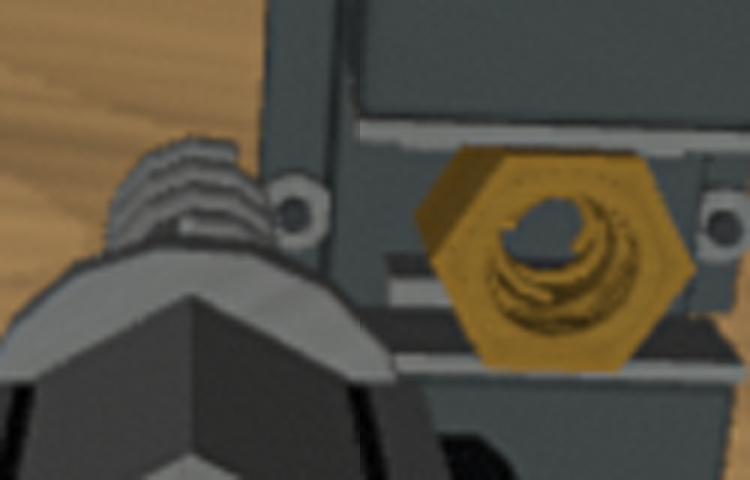

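The nut centre is (0.579,-0.001) with flats at 7°. In the crop, the spindle's lowest ridge stops at (235,150) on the right and climbs towards the left. That suggests a right-handed thread and fixes its phase. I'll line up above the nut at yaw 67°.

Emit:
apply_moves --rows '[0,0,0,0.135,0,0,0,0,0,0,0.135,0,0,0,0,0,0,0.135,0,0,0,0,0,0,0.135,0,0,0,0.012,0.0005,0.021,0,0,0,0,0.012,0.0005,0.021,0,0,0,0,0.012,0.0005,0.021,0,0,0,0,0.012,0.0005,0.021,0,0,0,0]'

```text
clock: 7.7
tcp_pos: [0.5796, -0.0012, 0.1877]
ee_rot: [[-0.0, -0.917, 0.399], [0.0, 0.399, 0.917], [-1.0, 0.0, -0.0]]
ft_force: [0.7, -0.6, -4.1]
gripper_width: 0.342
```

```bash
python3 - <<'E'
from h import *
import time
o=st(); d=shot('wrist','w6'); s=shot('scene','s6')
im=d['image']; cv2.imwrite('pics/w6c.png',cv2.resize(im[100:300,180:340],None,fx=4,fy=3,interpolation=cv2.INTER_CUBIC) if 0 else cv2.resize(im[140:290,190:330],None,fx=4,fy=4,interpolation=cv2.INTER_CUBIC))
p=proj(s,[.579,-.001,.09])[0].astype(int);x,y=p
cv2.imwrite('pics/s6c.png',cv2.resize(s['image'][y-50:y+50,x-50:x+50],None,fx=6,fy=6,interpolation=cv2.INTER_CUBIC))
print(p, proj(s,o['tcp_pos']-[0,0,.088]),proj(s,[.579,-.001,.072]))
E
```

```text
t 7.7 tcp [ 0.5796 -0.0012  0.1877] psi 66.49 q6 -1.238 f [ 0.7 -0.6 -4.1] tq [-0.02  0.   -0.02] w 0.342
[255 198] [[255.31716654 196.75221939]] [[255.37980052 201.78876318]]
```

View pics/w6c.png

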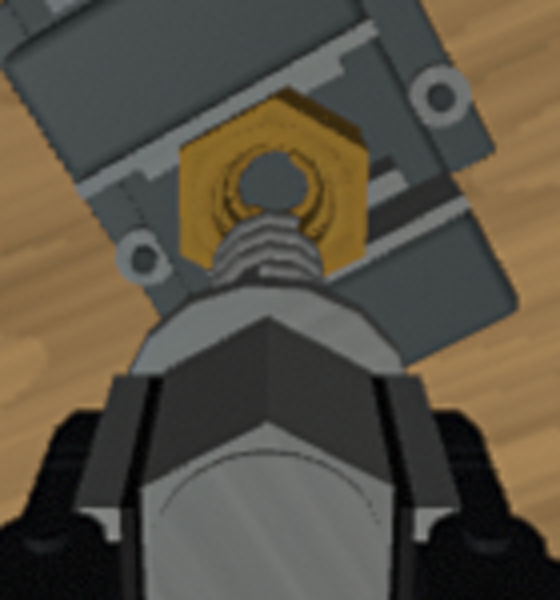

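View pics/s6c.png

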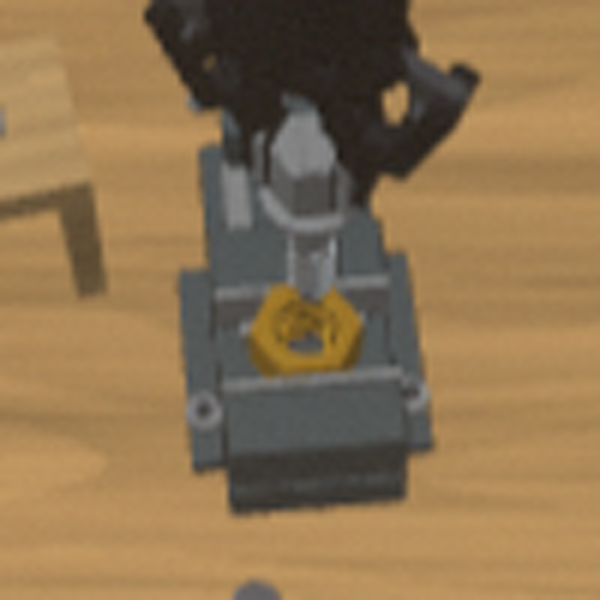

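```bash
python3 - <<'E'
from h import *
d=load('w6'); im=d['image']; hsv=cv2.cvtColor(im,cv2.COLOR_BGR2HSV)
Rt=np.array([[0,-.917,.399],[0,.399,.917],[-1,0,0]]); T=np.array([.5796,-.0012,.1877])
m=cv2.inRange(hsv,(14,150,40),(30,255,255)); sub=m.copy(); sub[:160]=0; sub[212:]=0; sub[:,:230]=0; sub[:,290:]=0
P=pts(d)
k=(sub>0)&(np.abs(P[...,2]-.072)<.004)
v,u=np.nonzero(k)
tool=lambda p:(Rt.T@(np.asarray(p)-T)).round(4)
for r in range(178,204,3):
    c=u[v==r]
    if len(c): 
        a=tool(plane(d,c.min()-.5,r,.072)); b=tool(plane(d,c.max()+.5,r,.072)); print(r,c.min(),c.max(),'mid z',(a[2]+b[2])/2,'w',b[2]-a[2],'y',a[1])
q=np.array([plane(d,a,b,.072)[:2] for a,b in zip(u,v)],np.float32); h=cv2.convexHull(q)[:,0]
for a in (7,67,127,187,247,307):
    n=np.array([np.cos(np.deg2rad(a)),np.sin(np.deg2rad(a))]); print(a,(h@n).max()-T[:2]@n)
g=cv2.cvtColor(im,cv2.COLOR_BGR2GRAY)
print('row 204',g[204,238:278]); print('row 214 flange',g[222,215:300])
E
```

```text
178 235 281 mid z 0.0008500000000000001 w 0.0455 y 0.0128
181 235 281 mid z 0.0008500000000000001 w 0.0457 y 0.0098
184 235 281 mid z 0.0008500000000000001 w 0.0459 y 0.0068
187 235 280 mid z 0.0003999999999999993 w 0.045 y 0.0037
190 235 280 mid z 0.0003499999999999996 w 0.0451 y 0.0007
193 235 281 mid z 0.0008500000000000001 w 0.0463 y -0.0024
196 235 281 mid z 0.0008999999999999998 w 0.0464 y -0.0055
199 235 280 mid z 0.0003999999999999993 w 0.0456 y -0.0086
202 235 280 mid z 0.00040000000000000105 w 0.0458 y -0.0118
7 0.023038016654034044
67 0.02360104200996721
127 0.024424550524173083
187 0.02309460879402825
247 0.02208754523399975
307 0.02196212369649403
row 204 [106 106 108 108 102  82  76  73  88  93  80  79  78  87  95 104 108 103
 100  88  98 115 110 109 108 108 106  95  81  72  75  75  88 101 102 103
 103 104 104 104]
row 214 flange [115 115 116 116 116 116 115 115 115 117 117 109  77  60  72  99 113 115
 114 114 115 115 114 115 115 116 115 115 115 114 115 115 114 110  84  64
  51  43  43  45  45  48  50  51  48  48  51  67  84 104 111 112 110 110
 111 110 112 112 112 114 115 114 115 114 115 114 114 108  88  58  56  65
  69  70  69  69  69  68  69  69  69  69  68  68  69]
```

Nut and spindle agree to about 1 mm in the same view, with the nut roughly +0.8 mm along tool z. I'll apply that and go down to just above nut_start.

Emit:
apply_moves --rows '[0.0,0.0006,0.0008,-0.009,0,0,0,0.012,0,0,0,0,0,0,0.012,0,0,0,0,0,0,0.008,0,0,0,0,0,0,0.006,0,0,0,0,0,0,0.004,0,0,0,0,0,0,0.003,0,0,0,0,0,0,0,0,0,0,0,0,0]'

```text
clock: 8.6
tcp_pos: [0.5791, -0.0009, 0.1429]
ee_rot: [[-0.001, -0.922, 0.388], [0.0, 0.388, 0.922], [-1.0, 0.001, -0.0]]
ft_force: [-1.0, 0.1, -4.9]
gripper_width: 0.341
```

```bash
python3 - <<'E'
from h import *
st()
E
```

```text
t 8.6 tcp [ 0.5791 -0.0009  0.1429] psi 67.2 q6 -1.25 f [-1.   0.1 -4.9] tq [-0.03 -0.03  0.01] w 0.341
```

No contact. Now I'll go to nut_start and begin winding gently.

Emit:
apply_moves --rows '[0.002,0,0,0,0,0,0,0.0018,0,0,0,0,0,0,0.0006,0,0,0.1257,0,0,0,0.0006,0,0,0.1257,0,0,0,0.0006,0,0,0.1257,0,0,0,0.0006,0,0,0.1257,0,0,0,0.0006,0,0,0.1257,0,0,0,0.0006,0,0,0.1257,0,0,0]'

```text
clock: 9.4
tcp_pos: [0.5795, -0.0008, 0.1361]
ee_rot: [[0.001, -0.402, 0.916], [-0.0, 0.916, 0.402], [-1.0, -0.0, 0.001]]
ft_force: [0.0, 0.3, -4.4]
gripper_width: 0.349
```

```bash
python3 - <<'E'
from h import *
st()
E
```

```text
t 9.4 tcp [ 0.5795 -0.0008  0.1361] psi 23.7 q6 -0.49 f [ 0.   0.3 -4.4] tq [-0.07 -0.02  0.01] w 0.349
```

Running freely so far; carrying on.

Emit:
apply_moves --rows '[0.0006,0,0,0.1257,0,0,0,0.0006,0,0,0.1257,0,0,0,0.0006,0,0,0.1257,0,0,0,0.0006,0,0,0.1257,0,0,0,0.0006,0,0,0.1257,0,0,0,0.0006,0,0,0.1257,0,0,0,0.0006,0,0,0.1257,0,0,0,0.0006,0,0,0.1257,0,0,0]'

```text
clock: 10.2
tcp_pos: [0.5798, -0.0008, 0.1315]
ee_rot: [[0.001, 0.558, 0.83], [0.0, 0.83, -0.558], [-1.0, 0.001, 0.001]]
ft_force: [1.5, 0.7, -5.0]
gripper_width: 0.339
```

```bash
python3 - <<'E'
from h import *
st()
E
```

```text
t 10.2 tcp [ 0.5798 -0.0008  0.1315] psi -33.91 q6 0.515 f [ 1.5  0.7 -5. ] tq [ 0.03 -0.06 -0.1 ] w 0.339
```

At 7.6 mm below nut_start with no resistance, this one is right-handed. I'll finish the half turn.

Emit:
apply_moves --rows '[0.0006,0,0,0.1257,0,0,0,0.0006,0,0,0.1257,0,0,0,0.0006,0,0,0.1257,0,0,0,0.0006,0,0,0.1257,0,0,0,0.0006,0,0,0.1257,0,0,0,0.0006,0,0,0.1257,0,0,0,0.0006,0,0,0.1257,0,0,0,0.0006,0,0,0.1257,0,0,0]'

```text
clock: 11.0
tcp_pos: [0.5798, -0.0007, 0.1266]
ee_rot: [[0.001, 1.0, -0.027], [0.0, -0.027, -1.0], [-1.0, 0.001, -0.0]]
ft_force: [0.4, -0.8, -4.7]
gripper_width: 0.341
```

Emit:
apply_moves --rows '[0.0006,0,0,0.1257,0,0,0,0.0006,0,0,0.1257,0,0,0,0.0006,0,0,0.1257,0,0,0,0,0,0,0,0,0,0,0,0,0,0,0,0,10,0,0,0,0,0,0,40,0,0,0,0,0,0,65,0,0,0,0,0,0,75]'

```text
clock: 11.8
tcp_pos: [0.58, -0.001, 0.1254]
ee_rot: [[0.002, 0.922, -0.388], [-0.0, -0.388, -0.922], [-1.0, 0.002, -0.0]]
ft_force: [-0.6, -0.3, 0.4]
gripper_width: 0.725
```

```bash
python3 - <<'E'
from h import *
st()
E
```

```text
t 11.8 tcp [ 0.58   -0.001   0.1254] psi -112.81 q6 1.892 f [-0.6 -0.3  0.4] tq [0.07 0.02 0.02] w 0.725
```

Emit:
apply_moves --rows '[-0.025,0,0,0,0,0,75,-0.04,0,0,0,0,0,75,-0.045,0,0,0,0,0,75,0,0.0114,0.0412,0,0,0,75,0,0.0114,0.0412,0,0,0,75,0,0.0114,0.0412,0,0,0,75,0,0.0114,0.0412,0,0,0,75,0,0.0114,0.0412,0,0,0,75]'

```text
clock: 12.6
tcp_pos: [0.5516, -0.2145, 0.2353]
ee_rot: [[0.001, 0.922, -0.388], [-0.001, -0.388, -0.922], [-1.0, 0.001, 0.0]]
ft_force: [1.0, 1.0, 0.7]
gripper_width: 0.748
```

Emit:
apply_moves --rows '[0,0.0114,0.0412,0,0,0,75,0,0.0114,0.0412,0,0,0,75,0,0.0114,0.0412,0,0,0,75,0.008,0,0,0.14,0,0,75,0.008,0,0,0.14,0,0,75,0.008,0,0,0.14,0,0,75,0.008,0,0,0.14,0,0,75,0.008,0,0,0.14,0,0,75]'

```text
clock: 13.4
tcp_pos: [0.5354, -0.3403, 0.1946]
ee_rot: [[0.001, 0.45, -0.893], [-0.001, -0.893, -0.45], [-1.0, 0.001, -0.0]]
ft_force: [0.0, 0.8, -0.9]
gripper_width: 0.749
```

```bash
python3 - <<'E'
from h import *
o=st(); d=shot('wrist','w7'); heads(d); s=shot('scene','s7'); t=shot('top','t7')
print(o['ee_rot'].T@(np.array([.5363,-.3398,.106])-o['tcp_pos']))
P=pts(t); k=(P[...,2]>.1)&(np.abs(P[...,0]-.58)<.05)&(np.abs(P[...,1])<.05); print('spindle in nut',k.sum(),P[k].mean(0),P[k][:,2].max())
a=cv2.resize(s['image'][140:240,205:305],None,fx=5,fy=5,interpolation=cv2.INTER_CUBIC)
cv2.imwrite('pics/m7.png',a)
E
```

```text
t 13.4 tcp [ 0.5354 -0.3403  0.1946] psi -153.27 q6 2.04 f [ 0.   0.8 -0.9] tq [ 0.01 -0.03  0.05] w 0.749
[ 236  188   39   44 1277] [254.6 210.1] z 0.1374 c [ 0.5364 -0.3416] (0.5358, -0.3404) r 0.0174 flat 27 0.0303 0.0343
[ 0.08861074 -0.00013646 -0.00101705]
spindle in nut 241 [ 0.57905747 -0.0009201   0.14127573] 0.15903603910230243
```

View pics/w7.png

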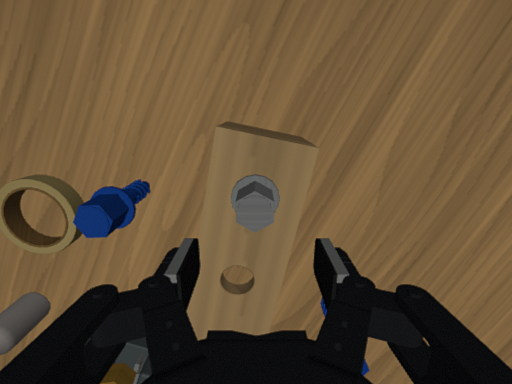

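View pics/m7.png

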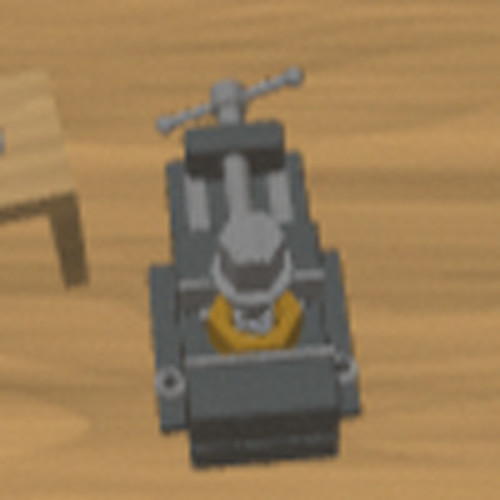

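The spindle stands upright in the nut in the scene crop, with the head at (250,250). The second head is centred between the fingers at (255,210). Going down to grip it.

Emit:
apply_moves --rows '[0.015,0,-0.0005,0,0,0,75,0.017,0,0,0,0,0,75,0.017,0,0,0,0,0,75,0.015,0,0,0,0,0,75,0.013,0,0,0,0,0,75,0.0115,0,0,0,0,0,75,0,0,0,0,0,0,50,0,0,0,0,0,0,25]' --squeeze 50

```text
clock: 14.35
tcp_pos: [0.5358, -0.3398, 0.1059]
ee_rot: [[-0.0, 0.455, -0.891], [0.0, -0.891, -0.455], [-1.0, -0.0, 0.0]]
ft_force: [0.5, -0.1, 0.2]
gripper_width: 0.422
```

Emit:
apply_moves --rows '[0,0,0,0,0,0,20,0,0,0,0,0,0,10,0,0,0,0,0,0,0,0,0,0,0,0,0,0,-0.004,0,0,0,0,0,0,-0.02,0,0,0,0,0,0,-0.03,0,0,0,0,0,0,-0.03,0,0,0,0,0,0]'

```text
clock: 15.15
tcp_pos: [0.5344, -0.3389, 0.1893]
ee_rot: [[-0.003, 0.455, -0.891], [0.002, -0.891, -0.455], [-1.0, -0.004, 0.002]]
ft_force: [-0.0, -0.7, -3.0]
gripper_width: 0.344
```

```bash
python3 - <<'E'
from h import *
o=st(); d=shot('wrist','w8'); t=load('t7'); P=pts(t)
k=(P[...,2]>.075)&(P[...,2]<.1)&(P[...,1]>.12)&(P[...,0]>.3)&(P[...,0]<.8)
xy=P[k][:,:2].astype(np.float32); print('bin rim',k.sum(),cv2.minAreaRect(xy))
k=(P[...,2]>.001)&(P[...,2]<.012)&(P[...,1]>.17)&(P[...,1]<.4)&(P[...,0]>.4)&(P[...,0]<.7); print(np.median(P[k],0))
cv2.imwrite('pics/w8c.png',cv2.resize(d['image'][120:280,180:340],None,fx=4,fy=4,interpolation=cv2.INTER_CUBIC))
E
```

```text
t 15.15 tcp [ 0.5344 -0.3389  0.1893] psi -152.95 q6 2.036 f [-0.  -0.7 -3. ] tq [-0.05 -0.01  0.02] w 0.344
bin rim 656 ((0.5362552404403687, 0.260972797870636), (0.200205460190773, 0.12694726884365082), 8.390414237976074)
[0.54125777 0.27507757 0.00343902]
```

View pics/w8c.png

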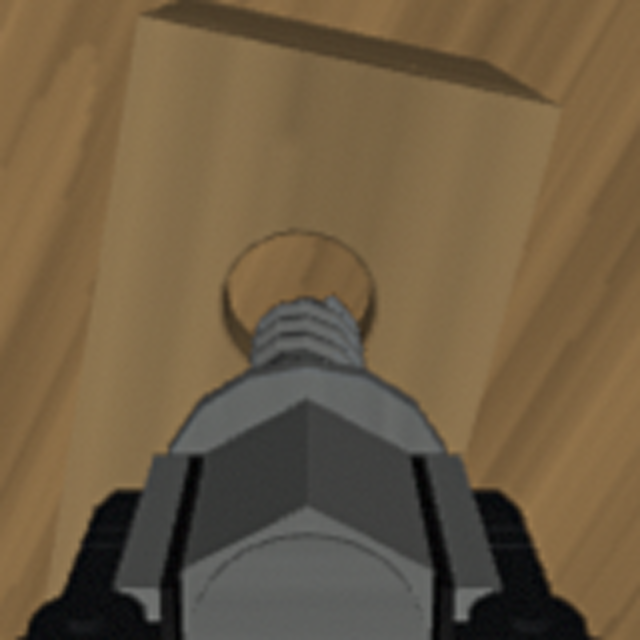

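The second spindle is held, and its ridges slope the opposite way from the first, as expected for left-handed. The bin centre is (0.536,0.261) at 8.4°. I'll lift it high and carry it over.

Emit:
apply_moves --rows '[-0.037,0,0,0,0,0,0,-0.037,0,0,0,0,0,0,-0.037,0,0,0,0,0,0,0,-0.0402,-0.0218,0,0,0,0,0,-0.0402,-0.0218,0,0,0,0,0,-0.0402,-0.0218,0,0,0,0,0,-0.0402,-0.0218,0,0,0,0,0,-0.0402,-0.0218,0,0,0,0]'

```text
clock: 16.0
tcp_pos: [0.5404, -0.1094, 0.2997]
ee_rot: [[-0.002, 0.454, -0.891], [0.001, -0.891, -0.454], [-1.0, -0.001, 0.001]]
ft_force: [1.1, -0.5, -3.1]
gripper_width: 0.34
```

Emit:
apply_moves --rows '[0,-0.0402,-0.0218,0,0,0,0,0,-0.0402,-0.0218,0,0,0,0,0,-0.0402,-0.0218,0,0,0,0,0,-0.0402,-0.0218,0,0,0,0,0,-0.0402,-0.0218,0,0,0,0,0,-0.0402,-0.0218,0,0,0,0,0,-0.0402,-0.0218,0,0,0,0,0,-0.0402,-0.0218,0,0,0,0]'

```text
clock: 16.8
tcp_pos: [0.5547, 0.2378, 0.2993]
ee_rot: [[-0.01, 0.49, -0.872], [0.027, -0.871, -0.49], [-1.0, -0.028, -0.004]]
ft_force: [-0.3, -0.3, -3.2]
gripper_width: 0.34
```

Emit:
apply_moves --rows '[0.01,0,0,-0.138,0,0,0,0.01,0,0,-0.138,0,0,0,0.01,0,0,-0.138,0,0,0,0.01,0,0,-0.138,0,0,0,0.01,0,0,-0.138,0,0,0,0.01,0,0,-0.138,0,0,0,0.01,0,0,-0.138,0,0,0,0.01,0,0,-0.138,0,0,0]'

```text
clock: 17.6
tcp_pos: [0.5548, 0.2363, 0.2188]
ee_rot: [[-0.01, 0.999, 0.046], [0.025, 0.046, -0.999], [-1.0, -0.009, -0.025]]
ft_force: [0.4, -0.7, -4.1]
gripper_width: 0.342
```

```bash
python3 - <<'E'
from h import *
o=st(); print(o['ee_rot'].round(3),o['q'].round(2)); d=shot('wrist','w9')
E
```

```text
t 17.6 tcp [0.5548 0.2363 0.2188] psi -87.35 q6 1.829 f [ 0.4 -0.7 -4.1] tq [-0.02 -0.03 -0.01] w 0.342
[[-0.01   0.999  0.046]
 [ 0.025  0.046 -0.999]
 [-1.    -0.009 -0.025]] [0.32 0.28 1.7  0.03 1.17 1.83]
```

View pics/w9.png

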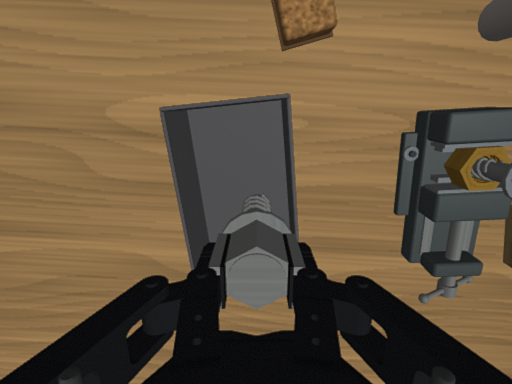

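Emit:
apply_moves --rows '[0.01,-0.006,-0.0133,0,0,0,0,0.01,-0.006,-0.0133,0,0,0,0,0.02,0,0,-0.094,0,0,0,0,0,0,0,0,0.131,0,0,0,0,0,0,0.131,0,0,0,0,0,0,0.131,0,0,0,0,0,0,0.131,0,0,0,0,0,0,0,0]'

```text
clock: 18.45
tcp_pos: [0.5343, 0.2622, 0.1754]
ee_rot: [[0.479, 0.868, 0.135], [0.086, 0.107, -0.991], [-0.874, 0.486, -0.023]]
ft_force: [-1.6, -1.2, -5.4]
gripper_width: 0.344
```

```bash
python3 - <<'E'
from h import *
o=st(); R=o['ee_rot']; print('tip',o['tcp_pos']+.088*R[:,0]); a=np.deg2rad(8.4); c=np.array([.536,.261])
print('tip local', np.array([[np.cos(a),np.sin(a)],[-np.sin(a),np.cos(a)]])@((o['tcp_pos']+.088*R[:,0])[:2]-c)); print('down in tool per m',R.T@[0,0,-1]); d=shot('wrist','w10'); shot('scene','s10')
E
```

```text
t 18.45 tcp [0.5343 0.2622 0.1754] psi -82.25 q6 2.134 f [-1.6 -1.2 -5.4] tq [-0.15  0.72 -0.  ] w 0.344
tip [0.57637158 0.26978028 0.09854286]
tip local [0.04122113 0.00278848]
down in tool per m [ 0.873873   -0.48560002  0.02320785]
```

View pics/w10.png

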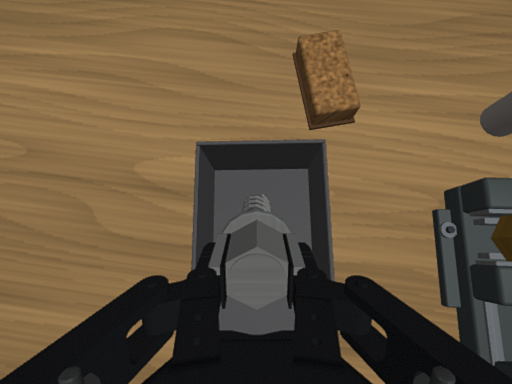

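The spindle is well inside the bin outline, with its tip at (257,200). I'll lower it and let go.

Emit:
apply_moves --rows '[0.0105,-0.0058,0.0003,0,0,0,0,0.0105,-0.0058,0.0003,0,0,0,0,0.0105,-0.0058,0.0003,0,0,0,0,0.0105,-0.0058,0.0003,0,0,0,0,0.0105,-0.0058,0.0003,0,0,0,0,0.0105,-0.0058,0.0003,0,0,0,0,0,0,0,0,0,0,0,0,0,0,0,0,0,30]'

```text
clock: 19.35
tcp_pos: [0.5432, 0.2639, 0.1084]
ee_rot: [[0.488, 0.863, 0.134], [0.089, 0.104, -0.991], [-0.868, 0.495, -0.026]]
ft_force: [-0.4, -0.6, -2.5]
gripper_width: 0.342
```

Emit:
apply_moves --rows '[0,0,0,0,0,0,50,0,0,0,0,0,0,60,0,0,0,0,0,0,60,-0.02,0,0,0,0,0,60,-0.03,0,0,0,0,0,60,-0.03,0,0,0,0,0,60,-0.03,0,0,0,0,0,60,0,0,0,0,0,0,60]'

```text
clock: 20.15
tcp_pos: [0.4914, 0.2559, 0.2106]
ee_rot: [[0.497, 0.857, 0.135], [0.094, 0.102, -0.99], [-0.863, 0.505, -0.03]]
ft_force: [0.8, 0.6, 0.2]
gripper_width: 0.6
```

```bash
python3 - <<'E'
from h import *
o=st(); d=shot('wrist','w11'); s=shot('scene','s11'); cv2.imwrite('pics/s11c.png',cv2.resize(s['image'][110:310,90:400],None,fx=2.5,fy=2.5,interpolation=cv2.INTER_CUBIC))
E
```

```text
t 20.15 tcp [0.4914 0.2559 0.2106] psi -82.22 q6 2.158 f [0.8 0.6 0.2] tq [-0.04  0.22  0.02] w 0.6
```

View pics/w11.png

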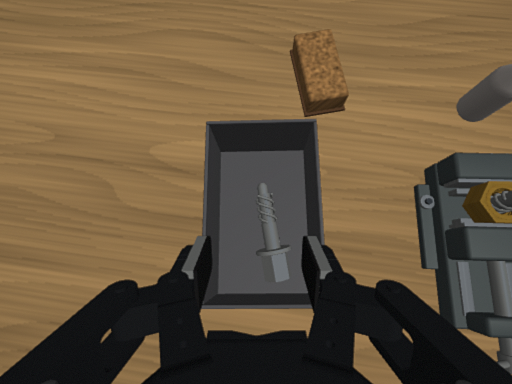

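View pics/s11c.png

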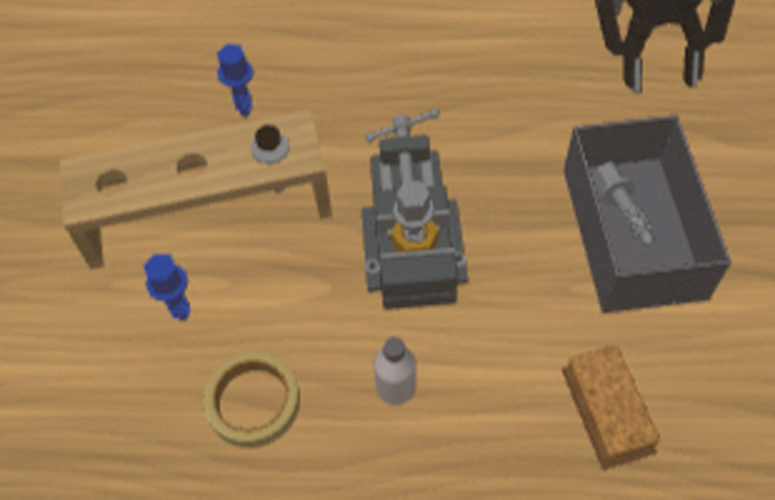

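The spindle lies in the bin. Before handing in I'll confirm the thread hand in an enlarged crop, check the nut spindle and let everything settle.

Emit:
apply_moves --rows '[0,0,0,0,0,0,60,0,0,0,0,0,0,60,0,0,0,0,0,0,60,0,0,0,0,0,0,60,0,0,0,0,0,0,60,0,0,0,0,0,0,60,0,0,0,0,0,0,60,0,0,0,0,0,0,60]'

```text
clock: 21.05
tcp_pos: [0.4896, 0.2543, 0.2049]
ee_rot: [[0.489, 0.862, 0.134], [0.09, 0.103, -0.991], [-0.868, 0.497, -0.027]]
ft_force: [0.6, -0.0, -0.6]
gripper_width: 0.603
```

```bash
python3 - <<'E'
from h import *
st(); d=shot('wrist','w12'); t=shot('top','t12')
cv2.imwrite('pics/w12c.png',cv2.resize(d['image'][170:290,220:320],None,fx=5,fy=5,interpolation=cv2.INTER_CUBIC))
for n in ('t7','t12'):
    P=pts(load(n)); k=(P[...,2]>.14)&(P[...,2]<.17)&(np.abs(P[...,0]-.58)<.05)&(np.abs(P[...,1])<.05); print(n,k.sum(),np.median(P[k],0).round(4))
E
```

```text
t 21.05 tcp [0.4896 0.2543 0.2049] psi -82.29 q6 2.159 f [ 0.6 -0.  -0.6] tq [-0.02  0.21  0.03] w 0.603
t7 144 [ 5.823e-01 -4.000e-04  1.538e-01]
t12 143 [ 5.826e-01 -4.000e-04  1.539e-01]
```

View pics/w12c.png

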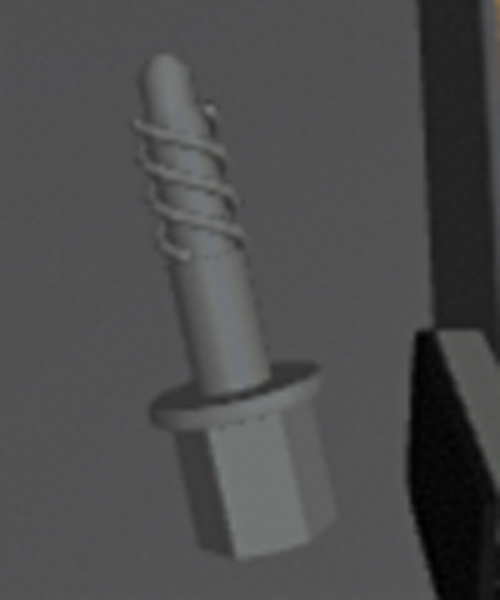

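```bash
python3 -c "
from cell import *
print(job_done())"
```

```text
the job is handed in; nothing more can be done
None
```

The job is handed in at about 21 s of the 64 s allowed: the right-handed spindle is in the nut and the left-handed one is in the bin.

- **Right-handed spindle:** I tried the one from the rack's middle hole first. It ran into the nut freely, with no more than about 2 N of side force, and I wound it in half a turn (180°). After I let go, its head top stayed at 0.154 m in two looks about 8 s apart, so its tip is about 37 mm below the mouth. It looked upright.
- **Left-handed spindle:** I took the one from the outer hole and put it in the bin without trying it in the nut, which was occupied. A close crop of it lying there shows ridges sloping the left-handed way, opposite to the first.
- **Other things:** In the last scene picture the pin, tape, glue, sanding block and both blue look-alikes appear where they were. I did not measure their positions again.

No checks failed. The small disagreements were about 1 mm between camera views, which I corrected before inserting the first spindle.

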